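# Load a spray bottle into the labelling jig and send the carriage home

### The job

Set the slim spray bottle down into the leaning cradle on the jig's carriage, base against the foot ledge - lower it in, leaning as the cradle leans, rather than dropping it. Then slide the loaded carriage all the way along its rails to the stop beside the locking lever, and finally swing the locking lever fully down. Leave the wide bottle, the jar and the label roll where they are.

Things in the scene. Friction and masses are not known exactly. Their poses are not given: they have to be found in the camera images.
- spray_bottle: the slim amber spray bottle with a long narrow black cap, standing upright: 135 mm tall in all; body 40 mm diameter up to 84 mm, shoulder to 96 mm, cap 24 mm diameter from 96 to 135 mm (a thin metal collar, 27 mm, at its foot). About 0.14 kg. Origin: centre of its base; z along its axis towards the cap
- seat (a point): centre of the seated bottle's base in the plywood cradle (a trough on the carriage, its top leaning 35 deg away from the robot). z: up the leaning bottle axis; x: into the back plate; y: level, along the rails towards home. Back plate at x 20 mm, side walls at y +-25 mm, both 85 mm long in z; foot ledge at z 0, 62 mm wide, to x -22 mm. Open above and in front. 74 mm above table
- carriage_handle (a point): top centre of the carriage's upright round aluminium handle post: 16 mm diameter, 58 mm tall above the carriage plate (plate top 50 mm above the table), on the robot's side of the cradle, 60 mm from the seat in x and 20 mm back along the rails. Jig axes: y along the rails towards home. Moves with the carriage
- carriage (a joint): carriage position along its rails, m: 0 at the loading end, 0.170 against the home stop (the end beside the locking lever, to the robot's left). Grows along y of carriage_handle. About 2 N of friction; stays where it is left. Plate 180 mm by 120 mm (along the rails)
- lever_hinge (a point): middle of the locking lever's hinge axis, between two steel cheeks at the home end of the jig, 62 mm above the table (cheeks reach 75 mm). Jig axes: x along the hinge, away from the robot; y along the rails, pointing away from the carriage; z up
- lever (a joint): locking lever angle, rad: 0 = open, leaning 10 deg from vertical away from the carriage; grows as it swings over towards the carriage; 1.745 = fully down, level (hard stop). 130 mm long from the axis: steel bar 16 wide, 10 thick, then from 75 mm a black grip 24 wide, 16 thick. Stiff hinge, 0.1 N m, stays where left; push it over and down at the grip
- wide_bottle: bystander: amber bottle, wider than the spray bottle (58 mm diameter, 145 mm tall), black cap; origin at the centre of its base
- jar: bystander: squat amber jar, 64 mm diameter, 55 mm tall, black lid; origin at the centre of its base
- label_roll: bystander: white paper roll standing on its end, 76 mm diameter, 50 mm tall; origin at the centre of its underside
There are look-alikes about, which are no part of the job. What is shaped like the spray_bottle but blue is not meant.

How it is judged (in metres and radians):
On the way, in this order (a step that is already met when the one before it is completed fails the run):
1. the spray bottle, still held in the gripper, is brought to the foot of the cradle (base within 30 mm of its seat), leaning as the cradle leans (within 0.25 rad) (distance between spray_bottle and seat below 0.03 m and angle between the z axis of spray_bottle and the z axis of seat, either way round below 0.25 rad and contact force between the fingers and spray_bottle above 0.5 N).
2. the spray bottle is seated in the cradle and let go (distance between spray_bottle and seat below 0.012 m and angle between the z axis of spray_bottle and the z axis of seat, either way round below 0.12 rad and contact force between the fingers and spray_bottle below 0.1 N), for 0.2 s.
3. the loaded carriage is slid to its home stop (within 4 mm) (value of joint carriage above 0.166 m and distance between spray_bottle and seat below 0.015 m), for 0.2 s.
4. the locking lever is swung fully down (value of joint lever above 1.66 rad), for 0.2 s.
At the end, for the whole second after the job is handed in: The spray bottle rests in the cradle (base within 12 mm of its seat, axis within 0.12 rad of the cradle's), still; the carriage is within 4 mm of its home stop; the locking lever is within 0.085 rad of fully down (distance between spray_bottle and seat below 0.012 m and angle between the z axis of spray_bottle and the z axis of seat, either way round below 0.12 rad and linear speed of spray_bottle below 0.02 m/s and value of joint carriage above 0.166 m and value of joint lever above 1.66 rad); the robot touches nothing.
It fails at once if the wide bottle, the jar or the label roll is pushed more than 30 mm from its place (distance of any of wide_bottle, jar, label_roll from where it was at the start of the episode above 0.03 m).
It also fails if it takes over 72 s, if anything falls off the work surface, if the arm or the gripper's body presses on something with over 40 N, if the wrist force passes 120 N, or if a joint passes its speed limit or range.

### The arm

A 6-joint arm with a two-finger parallel gripper is mounted at the origin on the work surface. World frame = base frame: x ahead of the robot, y to its left, z up, the work surface at z = 0. Lengths are in mm, angles in rad, forces in N, time in s.
With the tool pointing down it reaches from about 275 to 875 mm from the base axis. Payload 12.5 kg.
Tool frame: the origin (TCP) lies on the centre line of the jaws, within the pads' length; the fingertips stand 22 mm ahead of it and the grasp point (between the pads) lies 3 mm ahead of it (robot.tcp_to_tips is the z of the fingertips in the tool frame, in mm); z points along the fingers, y is the line along which they close (so a half turn about z gives the same grasp; the last joint's range is limited). The gripper opens to 85 mm and grips with 20 to 120 N. Pads are 22 mm wide; open, the fingers measure 114 mm over their backs; the gripper's body (76 mm by 85 mm) begins 54 mm behind the grasp point. The pads swing forward as they close: fully open they stand 13 mm farther back than shut.
Start: joints at [-1.339, 0.351, 1.652, -0, 1.139, -0.085], TCP at [171.359, -522.609, 253.29] pointing down, gripper open.
Joint ranges: [-2.75, 2.75], [-0.79, 2.1], [0.01, 2.65], [-1.57, 4.71], [0.07, 3.14], [-2.87, 2.87]. Speed limits (rad/s): [2.22, 2.22, 2.79, 3.14, 3.14, 3.14].

### API

Orientations are given as a unit quaternion [w, x, y, z].
In Python, from plant import robot, viewer, workorder gives the robot as it stands.
- The arm moves only by the tool jog_arm, never from a script. Its argument "series" is a list of rows, each a list of 3 entries, a list of its own where there are three numbers: the shift along the tool's x, y, z in mm, then the turn, a rotation vector about the tool's x, y, z in rad, then the opening, from 0 (shut) to 1 (fully open). A call has 1 to 5 rows; each row shifts and turns the commanded pose from where the row before left it, along the tool's axes as they then stand; what a row does not reach is not made up. A row lasts 1/12 s, in which the tool goes at most 41.7 mm and 7.16 degrees, less where a joint would pass 70% of its speed; a pose out of reach is approached as far as the arm can. A call with a gripper value outside its range is refused whole. The fingers move at their own pace and stop on an object; "grip_force" is the grip in N (left out, the last holds). Time passes only in rows, so rows that do not move let the fingers close. It gives the time, the measured TCP pose, the force, the opening and the grip force at its end, in the units of the state.
- robot.get_obs(): the state, without advancing time (a new reading comes with each control period).
- viewer.get_image(name): name is "scene" or "top" or "wrist"; returns a dict with "image" (400x640x3 uint8, red, green, blue), "fx", "fy", "cx", "cy" (pixels), "view" (4x4, takes a point from world to camera coordinates); the wrist camera has in their place "tool_from_camera" (4x4, takes a point from camera to tool coordinates, whose origin is the TCP and whose axes are the flange's). Camera axes: x right, y up, looking along -z (the intrinsics and any distortion apply to the point x, -y, -z); pixel columns grow to the right and rows downward; lengths in mm; the calibration is good to about 2 mm. A picture is of the moment at which its call begins: read the wrist's pose just before it. There is no depth.
- workorder.close_job(): hands the job in; it is judged then, once.
The state is a dict: "time": time; "qpos": joint angles; "qvel": joint speeds; "joint_efforts": joint torques, N m; "tcp_pos": TCP position; "ee_rot": TCP orientation; "contact_force": force on the tool from outside, world axes, zero at the start; "moment": the same for the moment, N m; "finger_gap": finger opening in mm; "finger_force": force on a finger pad.
Only numpy, scipy, OpenCV 4.12 (cv2) and the standard library are available. Lean on these libraries where they do the work, as an engineer would, in place of code of your own. Each camera call takes 0.05 s, during which the arm holds its last target. There are 200 camera calls.

## Working session

There is one attempt and no reset: what is moved stays moved. The work goes in short steps, Python scripts to look and compute and a tool call to move; the robot and the scene stay as the last step left them, time stands still between calls to the robot, and variables do not carry over. Pictures are saved under pics/ and viewed, at most 10 in all, crops included, and the job is handed in when it is done.

Besides the shell and the picture viewer there is one more tool, called after "Emit:" as a command line: name --argument value ..., lists and objects as JSON in quotes. jog_arm: Moves the arm, as the interface text tells. Its arguments: {"type":"object","properties":{"series":{"type":"array","items":{"type":"array"}},"grip_force":{"type":"number"}},"required":["series"]}

```bash
mkdir -p pics; ls; cat > h.py <<'E'
import numpy as np, cv2, json
from scipy.spatial.transform import Rotation as R
from plant import robot, viewer, workorder
def snap(n, f):
    d=viewer.get_image(n); cv2.imwrite(f'pics/{f}.png', d['image'][:,:,::-1]); 
    np.savez(f'pics/{f}.npz', **{k:np.array(v) for k,v in d.items()}); return d
def ray(d,u,v):
    V=np.array(d['view']); c=np.array([(u-d['cx'])/d['fx'],-(v-d['cy'])/d['fy'],-1.0])
    Rt=V[:3,:3].T; return -Rt@V[:3,3], Rt@c
def at_z(d,u,v,z):
    o,r=ray(d,u,v); return o+r*(z-o[2])/r[2]
def proj(d,p):
    c=np.array(d['view'])@np.append(p,1); return np.array([d['cx']+d['fx']*c[0]/-c[2], d['cy']+d['fy']*-c[1]/-c[2]])
def rotq():
    o=robot.get_obs(); q=o['ee_rot']; return np.array(o['tcp_pos']),R.from_quat([q[1],q[2],q[3],q[0]])
E
python3 - <<'E'
from h import *
o=robot.get_obs(); print(o)
for n in('scene','top'):
    d=snap(n,n); print(n,{k:(np.round(v,3).tolist()) for k,v in d.items() if k!='image'})
E
```

```text
pics
{'time': 0.0, 'qpos': array([-1.33859549e+00,  3.51248076e-01,  1.65239450e+00, -3.10761688e-06,
        1.13911776e+00, -8.46081301e-02]), 'qvel': array([-5.79218930e-04, -1.10116018e-03,  3.79756682e-04,  6.93633933e-05,
       -2.83471794e-04,  1.03746124e-04]), 'joint_efforts': array([-7.18384831e-05, -5.06104231e+01, -2.91415054e+01, -1.13191054e-04,
        4.40485164e-03,  1.07501711e-05]), 'tcp_pos': array([ 171.29582555, -522.33358657,  252.76317279]), 'ee_rot': array([-5.82149438e-04,  9.87479951e-01,  1.57743481e-01, -4.44534010e-05]), 'contact_force': array([-0.10914689, -0.47589269,  0.21051536]), 'moment': array([-0.03278905,  0.00794294,  0.03776725]), 'finger_force': 0.0, 'finger_gap': 85.42921758605108}
scene {'fx': 442.281, 'fy': 442.281, 'cx': 322.108, 'cy': 201.563, 'view': [[-0.813, 0.582, 0.012, 504.835], [-0.49, -0.694, 0.527, 210.538], [0.315, 0.423, 0.85, -1256.32], [0.0, 0.0, 0.0, 1.0]]}
top {'fx': 432.08, 'fy': 432.08, 'cx': 321.09, 'cy': 199.717, 'view': [[-0.001, -1.0, -0.009, -73.101], [0.985, -0.002, 0.175, -595.623], [-0.175, -0.009, 0.985, -1126.208], [0.0, 0.0, 0.0, 1.0]]}
```

View pics/scene.png

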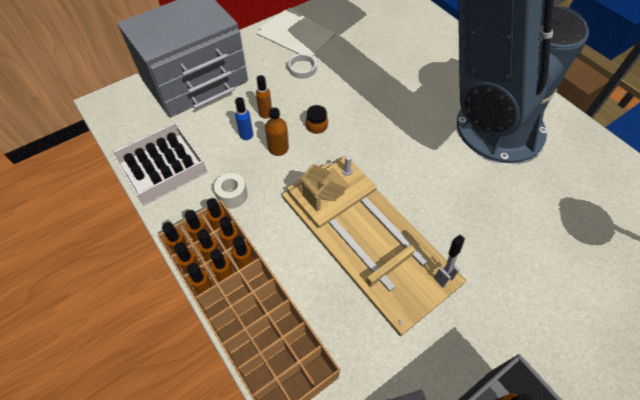

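View pics/top.png

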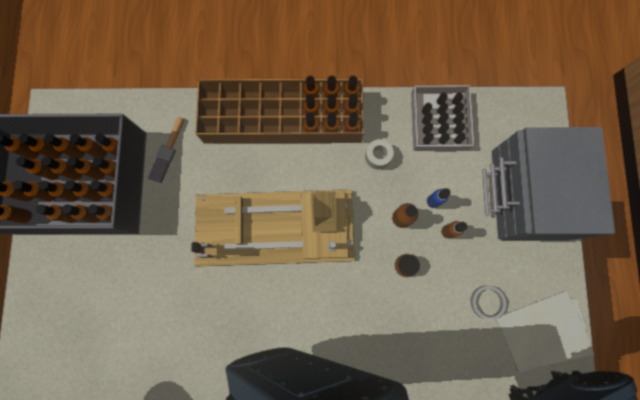

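Candidates in the scene image are: the slim amber bottle at (263,97), the blue look-alike at (244,120), the wide amber bottle at (277,133), and amber bottles in the rack around (205,240). The free-standing slim amber one with a long cap fits the description. In the top image it is at about (455,229). I'll confirm with one enlarged crop.

```bash
python3 - <<'E'
import cv2,numpy as np
s=cv2.imread('pics/scene.png');t=cv2.imread('pics/top.png')
a=cv2.resize(s[70:170,225:335],None,fx=3,fy=3,interpolation=3)   # 330x300
b=cv2.resize(t[180:280,385:485],None,fx=3,fy=3,interpolation=3)   # 300x300
c=cv2.resize(t[182:272,185:365],None,fx=3,fy=3,interpolation=3) # 540x270
e=cv2.resize(s[230:290,405:475],None,fx=3,fy=3,interpolation=3) 
o=np.zeros((600,800,3),np.uint8);o[:300,:330]=a;o[:300,340:640]=b;o[310:580,:540]=c;o[310:490,550:760]=e
cv2.imwrite('pics/crop1.png',o)
E
```

```text
(no output)
```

View pics/crop1.png

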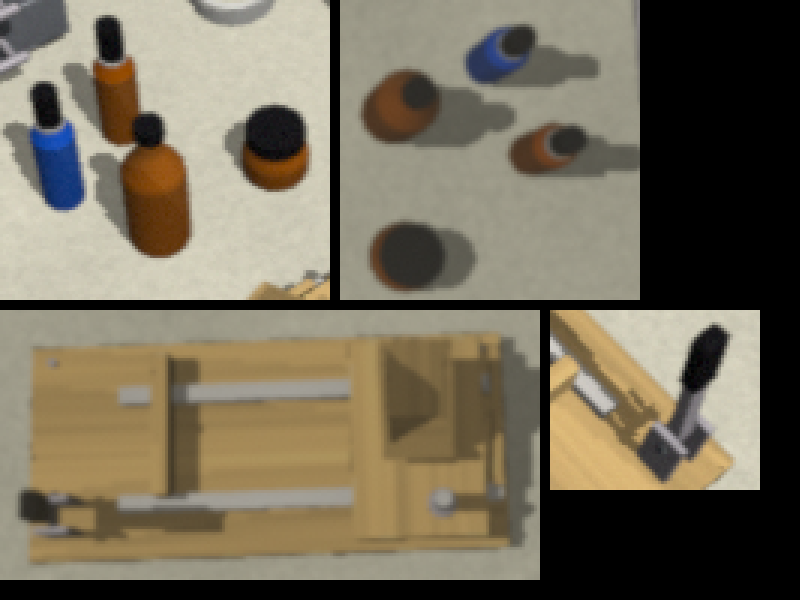

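The crop confirms it: the slim amber bottle with the long cap has its cap top at top-image (462,227) and its base at scene (266,115). The jig handle top is at top-image (333,244).

```bash
python3 - <<'E'
from h import *
T={k:v for k,v in np.load('pics/top.npz').items()};S={k:v for k,v in np.load('pics/scene.npz').items()}
ct=lambda x,y:(385+(x-340)/3,180+y/3); cj=lambda x,y:(185+x/3,182+(y-310)/3); cs=lambda x,y:(225+x/3,70+y/3); ce=lambda x,y:(405+(x-550)/3,230+(y-310)/3)
P=lambda n,d,uv,z:print(n,np.round(uv,1),np.round(at_z(d,*uv,z),1))
P('cap top T',T,ct(571,138),135);P('cap S',S,cs(106,22),135)
P('bot front base S',S,cs(122,138),0); P('T base left',T,ct(511,152),0)
P('widecap',T,ct(418,90),145);P('blue cap',T,ct(518,42),135);P('jar',T,ct(412,257),55)
P('handle T',T,cj(443,494),108);P('handle S',S,(348,158),108)
for a,b in(((120,395),(350,388)),((118,502),(353,495))):
    A=at_z(T,*cj(*a),35);B=at_z(T,*cj(*b),35);print('yaw',np.degrees(np.arctan2(-(A-B)[0],(A-B)[1])))
A=at_z(T,*cj(33,562),20);B=at_z(T,*cj(505,546),20);print('yaw edge',np.degrees(np.arctan2(-(A-B)[0],(A-B)[1])),A,B)
A=at_z(T,*cj(33,346),20);B=at_z(T,*cj(500,332),20);print('yaw edge far',np.degrees(np.arctan2(-(A-B)[0],(A-B)[1])),A,B)
P('lever tip T',T,cj(35,502),190);P('lever tip S',S,ce(715,332),190);P('cheek S',S,ce(680,440),75)
P('cheekT far',T,cj(48,498),75);P('cheekT near',T,cj(48,530),75)
E
```

```text
cap top T [462. 226.] [ 513.4 -426.6  135. ]
cap S [260.3  77.3] [ 516.  -427.5  135. ]
bot front base S [265.7 116. ] [ 520.9 -417.8    0. ]
T base left [442.  230.7] [ 515.8 -412.7    0. ]
widecap [411. 210.] [ 552.5 -298.9  145. ]
blue cap [444.3 194. ] [ 594.8 -386.6  135. ]
jar [409.  265.7] [ 417.4 -306.2   55. ]
handle T [332.7 243.3] [ 472.6 -103.9  108. ]
handle S [348 158] [475.  -99.9 108. ]
yaw 1.6476343678333698
yaw 1.6303299624169856
yaw edge 1.8737017279144768 [417.82329127 268.66946616  20.        ] [ 431.89972307 -161.61919328   20.        ]
yaw edge far 1.611344362060432 [618.33901234 278.72069308  20.        ] [ 630.67014896 -159.6311731    20.        ]
lever tip T [196.7 246. ] [460.6 219.  190. ]
lever tip S [460.  237.3] [456.8 224.9 190. ]
cheek S [448.3 273.3] [470.1 248.1  75. ]
cheekT far [201.  244.7] [472. 242.  75.]
cheekT near [201.  255.3] [444.2 240.6  75. ]
```

```bash
cat >> h.py <<'E'
def tool(heading,tilt):   # tool x at heading (deg), z down, then z tipped tilt deg toward x
    a=np.radians(heading); x=np.array([np.cos(a),np.sin(a),0]); z=np.array([0,0,-1.]); 
    return R.from_matrix(np.c_[x,np.cross(z,x),z])*R.from_rotvec([0,np.radians(tilt),0])
def rows(p1,R1,n,p0=None,R0=None):
    if p0 is None: p0,R0=rotq()
    w=(R0.inv()*R1).as_rotvec(); dp=(np.asarray(p1)-p0)/n
    print('max/row',np.round(np.linalg.norm(dp),1),np.round(np.degrees(np.linalg.norm(w))/n,2))
    for k in range(n):
        s=(R0*R.from_rotvec(w*k/n)).inv().apply(dp); print([np.round(s,1).tolist(),np.round(w/n,4).tolist()])
E
python3 - <<'E'
from h import *
Rg=tool(-40,35); t=Rg.apply([0,0,1]); g=np.array([515,-427,117.]); tcp=g-3*t
print(t,tcp); rows(tcp-100*t,Rg,10)
T={k:v for k,v in np.load('pics/top.npz').items()};S={k:v for k,v in np.load('pics/scene.npz').items()}
# lever: fit hinge x,y from tip measurements, project
for tip in ([459,222,190],):
    H=np.array(tip)-[-.0,22.6,128]; print(H,proj(T,H),proj(S,H))
jy=np.array([-.03,.9996,0]);jx=np.array([.9996,.03,0])
seat=np.array([473.5,-102,74])+60*jx+20*jy; 
u=np.array([*(jx*np.sin(.611))[:2],np.cos(.611)]);n=np.cross(jy,u); print('seat',seat,u,n)
for nm,a in(('walltop L',seat+25*jy+85*u+20*n),('walltop R',seat-25*jy+85*u+20*n),('foot L',seat+31*jy-22*n),('foot R',seat-31*jy-22*n)): print(nm,proj(T,a).round(1),proj(S,a).round(1))
i=np.zeros((600,800,3),np.uint8)
E
```

```text
[ 0.43938504 -0.36868783 -0.81915204] [ 513.68184487 -425.89393652  119.45745613]
max/row 33.1 6.71
[[32.5, -3.4, 5.2], [-0.0311, 0.0557, 0.0982]]
[[31.7, -6.7, 6.8], [-0.0311, 0.0557, 0.0982]]
[[30.4, -10.0, 8.3], [-0.0311, 0.0557, 0.0982]]
[[28.8, -13.2, 9.6], [-0.0311, 0.0557, 0.0982]]
[[26.8, -16.2, 10.6], [-0.0311, 0.0557, 0.0982]]
[[24.4, -19.1, 11.5], [-0.0311, 0.0557, 0.0982]]
[[21.8, -21.7, 12.2], [-0.0311, 0.0557, 0.0982]]
[[18.8, -24.1, 12.6], [-0.0311, 0.0557, 0.0982]]
[[15.6, -26.2, 12.8], [-0.0311, 0.0557, 0.0982]]
[[12.3, -28.0, 12.7], [-0.0311, 0.0557, 0.0982]]
[459.  199.4  62. ] [218.1374841  249.92086106] [434.94920567 256.05383101]
seat [532.876 -80.208  74.   ] [0.57345735 0.0172106  0.81907474] [ 0.81874711  0.02457224 -0.57374428]
walltop L [312.7 193.6] [317.6 190.4]
walltop R [332.3 193. ] [304.2 175.6]
foot L [311.7 228.1] [347.2 185. ]
foot R [335.4 227.4] [331. 168.]
```

Emit:
jog_arm --series '[[[32.5,-3.4,5.2],[-0.031,0.0557,0.0982],0.65],[[31.7,-6.7,6.8],[-0.031,0.0557,0.0982],0.65],[[30.4,-10,8.3],[-0.031,0.0557,0.0982],0.65],[[28.8,-13.2,9.6],[-0.031,0.0557,0.0982],0.65],[[26.8,-16.2,10.6],[-0.031,0.0557,0.0982],0.65]]' --grip_force 40

```text
time: 0.52
tcp_pos: [321.5, -455.3, 227.2]
ee_rot: [0.054, 0.983, -0.091, 0.149]
contact_force: [0.7, -1.3, 0.4]
finger_gap: 55.2
finger_force: 0.0
```

Emit:
jog_arm --series '[[[24.4,-19.1,11.5],[-0.031,0.0557,0.0982],0.65],[[21.8,-21.7,12.2],[-0.031,0.0557,0.0982],0.65],[[18.8,-24.1,12.6],[-0.031,0.0557,0.0982],0.65],[[15.6,-26.2,12.8],[-0.031,0.0557,0.0982],0.65],[[12.3,-28,12.7],[-0.031,0.0557,0.0982],0.65]]'

```text
time: 0.93
tcp_pos: [460.1, -392.8, 202.4]
ee_rot: [0.1, 0.904, -0.313, 0.273]
contact_force: [-0.5, -0.9, 0.5]
finger_gap: 55.6
finger_force: 0.0
```

Emit:
jog_arm --series '[[[0,0,0],[0,0,0],0.65],[[0,0,0],[0,0,0],0.65]]'

```text
time: 1.1
tcp_pos: [459.1, -393.5, 202.3]
ee_rot: [0.101, 0.906, -0.309, 0.271]
contact_force: [-0.7, -0.1, -0.5]
finger_gap: 55.3
finger_force: 0.0
```

```bash
python3 - <<'E'
from h import *
p,r=rotq();print(p,r.as_matrix().round(3)); d=snap('wrist','w1'); np.save('pics/w1p.npy',np.r_[p,r.as_quat()])
print(d['tool_from_camera'])
Rg=tool(-40,35); t=Rg.apply([0,0,1]); rows(np.array([515,-427,117.])-3*t,Rg,5)
# project expected bottle points
M=np.eye(4);M[:3,:3]=r.as_matrix();M[:3,3]=p
d['view']=np.linalg.inv(M@np.array(d['tool_from_camera']))
for z in(0,96,135):print(z,proj(d,[515,-427,z]))
E
```

```text
[ 459.05078394 -393.50880226  202.32097903] [[ 0.661 -0.615  0.429]
 [-0.506 -0.788 -0.35 ]
 [ 0.554  0.014 -0.833]]
[[ 1.11574191e-04  9.58509917e-01  2.85059162e-01  7.21066735e+01]
 [ 9.99997627e-01  5.13225242e-04 -2.11712336e-03 -1.45762322e+00]
 [-2.17558329e-03  2.85058722e-01 -9.58507586e-01 -1.20373169e+02]
 [ 0.00000000e+00  0.00000000e+00  0.00000000e+00  1.00000000e+00]]
max/row 21.0 0.51
[[1.2, -2.1, 20.8], [-0.0015, 0.0046, 0.0075]]
[[1.1, -2.1, 20.8], [-0.0015, 0.0046, 0.0075]]
[[1.0, -2.2, 20.8], [-0.0015, 0.0046, 0.0075]]
[[0.9, -2.2, 20.8], [-0.0015, 0.0046, 0.0075]]
[[0.8, -2.2, 20.8], [-0.0015, 0.0046, 0.0075]]
0 [310.32509961 231.69565633]
96 [308.90583877 206.88297474]
135 [307.98975605 190.86726552]
```

View pics/w1.png

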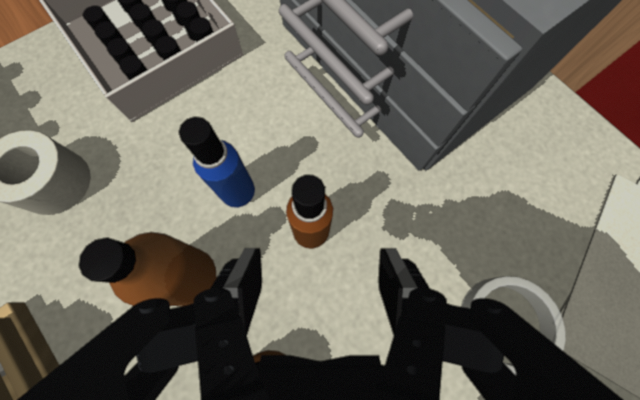

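The wrist view shows the slim bottle's cap top at about (309,189), against a predicted (308,191), so the estimate holds. The fingers are clear of the blue and wide bottles.

Emit:
jog_arm --series '[[[1.2,-2.1,20.8],[-0.0015,0.0046,0.0075],0.65],[[1.1,-2.1,20.8],[-0.0015,0.0046,0.0075],0.65],[[1,-2.2,20.8],[-0.0015,0.0046,0.0075],0.65],[[0.9,-2.2,20.8],[-0.0015,0.0046,0.0075],0.65],[[0.8,-2.2,20.8],[-0.0015,0.0046,0.0075],0.65]]'

```text
time: 1.57
tcp_pos: [513.2, -427.8, 119.4]
ee_rot: [0.104, 0.896, -0.328, 0.283]
contact_force: [0.6, -0.1, -0.6]
finger_gap: 55.0
finger_force: 0.0
```

Emit:
jog_arm --series '[[[0,0,0],[0,0,0],0.65],[[0,0,0],[0,0,0],0.3],[[0,0,0],[0,0,0],0.1],[[0,0,0],[0,0,0],0.0],[[0,0,0],[0,0,0],0.0]]'

```text
time: 1.98
tcp_pos: [513.4, -426.6, 121.2]
ee_rot: [0.103, 0.895, -0.327, 0.284]
contact_force: [-1.3, -0.3, 1.9]
finger_gap: 22.8
finger_force: 39.2
```

Emit:
jog_arm --series '[[[0,0,0],[0,0,0],0.0],[[0,0,0],[0,0,0],0.0]]'

```text
time: 2.15
tcp_pos: [513.8, -426.8, 121.2]
ee_rot: [0.104, 0.895, -0.327, 0.284]
contact_force: [-2.0, 0.3, 6.9]
finger_gap: 22.9
finger_force: 39.7
```

```bash
python3 - <<'E'
from h import *
o=robot.get_obs();p,r=rotq();print(p,r.as_matrix()[:,2],o['finger_gap'],o['finger_force'],o['contact_force'])
np.save('grasp.npy',np.r_[p,r.as_quat()]); snap('wrist','w2')
E
```

```text
[ 513.82155278 -426.77091477  121.19513496] [ 0.44066617 -0.37141255 -0.81723072] 22.880116940225513 39.73358631134033 [-1.97041369  0.30942016  6.89161105]
```

View pics/w2.png

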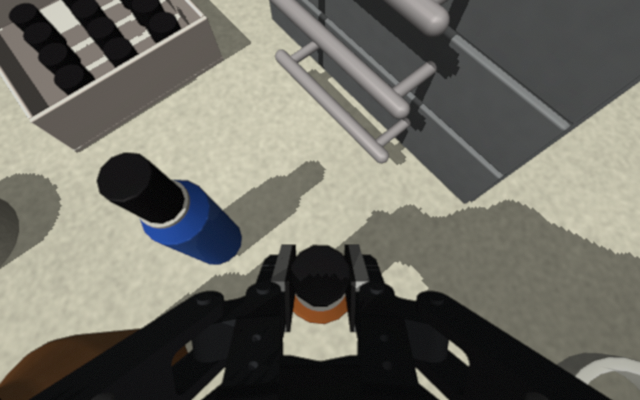

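Grasped: the cap is centred between the pads at (320,275) with a 22.9 mm gap and about 40 N. Next I'll lift straight up, then carry the bottle over the wide bottle.

```bash
cat >> h.py <<'E'
jy=np.array([-.03,.9996,0]);jx=np.array([.9996,.03,0]);SEAT=np.array([532.9,-80.2,74])
U=np.array([*(jx*np.sin(.6109))[:2],np.cos(.6109)]);N=np.cross(jy,U)
def base_tool():
    g=np.load('grasp.npy'); r=R.from_quat(g[3:]); b=r.inv().apply(np.array([515,-427,0])-g[:3]); b[1]=0; a=r.inv().apply([0,0,1]); a[1]=0
    return b,a/np.linalg.norm(a)
def place_pose(d):  # tcp pose with bottle base d mm up the seat axis
    b,a=base_tool(); tilt=np.degrees(.6109-np.arctan2(a[0],-a[2])); Rt=tool(np.degrees(np.arctan2(jx[1],jx[0])),-tilt)
    for s in(1,-1):
        Rt=tool(np.degrees(np.arctan2(jx[1],jx[0])),s*tilt)
        if np.dot(Rt.apply(a),U)>.9999: break
    return SEAT+d*U-Rt.apply(b),Rt
E
python3 - <<'E'
from h import *
p,r=rotq();print(base_tool()); print(rows(p+[0,0,185],r,5))
p1,R1=place_pose(100);print(p1,R1.apply([0,0,1]),R1.apply(base_tool()[1]),U)
rows([p1[0],p1[1],306],R1,10,p+[0,0,185],r)
E
```

```text
(array([-68.98948341,   0.        ,  99.64877433]), array([ 0.57631049,  0.        , -0.81723082]))
max/row 37.0 0.0
[[21.3, -0.0, -30.2], [0.0, 0.0, 0.0]]
[[21.3, -0.0, -30.2], [0.0, 0.0, 0.0]]
[[21.3, -0.0, -30.2], [0.0, 0.0, 0.0]]
[[21.3, -0.0, -30.2], [0.0, 0.0, 0.0]]
[[21.3, -0.0, -30.2], [0.0, 0.0, 0.0]]
None
[659.52497572 -76.39973062 255.33330471] [-3.30532471e-03 -9.91994211e-05 -9.99994532e-01] [0.57874918 0.01736942 0.8153206 ] [0.57337547 0.01720815 0.81913211]
max/row 37.9 5.43
[[-9.4, -36.2, -6.6], [0.0223, -0.059, -0.0708]]
[[-7.2, -36.9, -5.3], [0.0223, -0.059, -0.0708]]
[[-4.8, -37.4, -4.1], [0.0223, -0.059, -0.0708]]
[[-2.3, -37.7, -3.0], [0.0223, -0.059, -0.0708]]
[[0.2, -37.9, -2.1], [0.0223, -0.059, -0.0708]]
[[2.8, -37.8, -1.4], [0.0223, -0.059, -0.0708]]
[[5.4, -37.6, -0.8], [0.0223, -0.059, -0.0708]]
[[8.0, -37.1, -0.3], [0.0223, -0.059, -0.0708]]
[[10.6, -36.4, -0.1], [0.0223, -0.059, -0.0708]]
[[13.1, -35.6, 0.0], [0.0223, -0.059, -0.0708]]
```

Emit:
jog_arm --series '[[[10.7,0,-15],[0,0,0],0],[[21.3,0,-30.2],[0,0,0],0],[[21.3,0,-30.2],[0,0,0],0],[[21.3,0,-30.2],[0,0,0],0],[[21.3,0,-30.2],[0,0,0],0]]'

```text
time: 2.62
tcp_pos: [513.3, -426.2, 287.8]
ee_rot: [0.103, 0.896, -0.328, 0.283]
contact_force: [-0.0, -0.6, -0.5]
finger_gap: 22.9
finger_force: 39.5
```

Emit:
jog_arm --series '[[[10.7,0,-15],[0,0,0],0],[[-9.4,-36.2,-6.6],[0.0223,-0.059,-0.0708],0],[[-7.2,-36.9,-5.3],[0.0223,-0.059,-0.0708],0],[[-4.8,-37.4,-4.1],[0.0223,-0.059,-0.0708],0],[[-2.3,-37.7,-3],[0.0223,-0.059,-0.0708],0]]'

```text
time: 3.03
tcp_pos: [572.1, -285.0, 305.0]
ee_rot: [0.063, 0.964, -0.194, 0.171]
contact_force: [-0.1, -0.6, -0.9]
finger_gap: 22.7
finger_force: 39.6
```

Emit:
jog_arm --series '[[[0.2,-37.9,-2.1],[0.0223,-0.059,-0.0708],0],[[2.8,-37.8,-1.4],[0.0223,-0.059,-0.0708],0],[[5.4,-37.6,-0.8],[0.0223,-0.059,-0.0708],0],[[8,-37.1,-0.3],[0.0223,-0.059,-0.0708],0],[[10.6,-36.4,0],[0.0223,-0.059,-0.0708],0]]'

```text
time: 3.45
tcp_pos: [645.3, -109.6, 305.1]
ee_rot: [0.009, 0.999, -0.019, 0.026]
contact_force: [0.7, -0.4, -0.7]
finger_gap: 23.3
finger_force: 39.6
```

Emit:
jog_arm --series '[[[13.1,-35.6,0],[0.0223,-0.059,-0.0708],0],[[0,0,0],[0,0,0],0],[[0,0,0],[0,0,0],0]]'

```text
time: 3.7
tcp_pos: [660.2, -74.7, 304.0]
ee_rot: [-0.001, 1.0, 0.016, -0.003]
contact_force: [0.2, -0.2, -1.3]
finger_gap: 23.1
finger_force: 39.7
```

```bash
python3 - <<'E'
from h import *
o=robot.get_obs();p,r=rotq();print(o['time'],p,r.as_matrix().round(3),o['finger_gap'],o['finger_force'])
p1,R1=place_pose(60);rows(p1,R1,4)
b,a=base_tool()
d1=snap('scene','s2');d2=snap('top','t2')
print('pred base,top',[proj(d,p+r.apply(b+k*a)).round(1) for d in(d1,d2) for k in(0,84,135)])
A=cv2.resize(d1['image'][120:270,250:450],None,fx=3,fy=3,interpolation=3)[:,:,::-1]
B=cv2.resize(d2['image'][160:270,260:390],None,fx=3,fy=3,interpolation=3)[:,:,::-1]
c=np.zeros((600,800,3),np.uint8);c[:450,:400]=A[:,:400];c[:330,405:795]=B
cv2.imwrite('pics/c2.png',c)
E
```

```text
3.7 [660.22234575 -74.69551288 303.95711419] [[ 0.999  0.033 -0.006]
 [ 0.033 -0.999  0.002]
 [-0.006 -0.003 -1.   ]] 23.121593100523803 39.70461130142212
max/row 21.2 0.07
[[-5.8, 0.5, 20.4], [-0.0007, 0.0007, 0.0007]]
[[-5.8, 0.4, 20.4], [-0.0007, 0.0007, 0.0007]]
[[-5.8, 0.4, 20.4], [-0.0007, 0.0007, 0.0007]]
[[-5.8, 0.4, 20.4], [-0.0007, 0.0007, 0.0007]]
pred base,top [array([313.8, 162.3]), array([293.4, 153.2]), array([279.2, 146.8]), array([321.7, 190.5]), array([320.8, 163.2]), array([320.2, 144.9])]
```

View pics/c2.png

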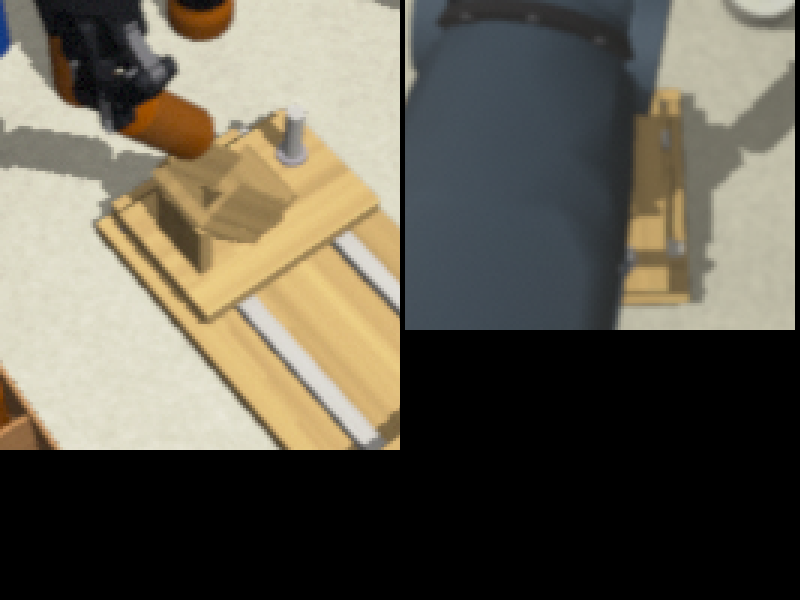

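```bash
python3 - <<'E'
from h import *
p,r=rotq()
p1,R1=place_pose(60);rows(p1-5*N,R1,4)
p2,R2=place_pose(22);rows(p2-4*N,R1,4,p1-5*N,R1)
E
```

```text
max/row 20.9 0.04
[[-6.6, -0.1, 19.8], [-0.0005, 0.0005, -0.0001]]
[[-6.6, -0.1, 19.8], [-0.0005, 0.0005, -0.0001]]
[[-6.6, -0.1, 19.8], [-0.0005, 0.0005, -0.0001]]
[[-6.6, -0.1, 19.8], [-0.0005, 0.0005, -0.0001]]
max/row 9.5 0.0
[[-5.2, 0.0, 7.9], [0.0, 0.0, 0.0]]
[[-5.2, 0.0, 7.9], [0.0, 0.0, 0.0]]
[[-5.2, 0.0, 7.9], [0.0, 0.0, 0.0]]
[[-5.2, 0.0, 7.9], [0.0, 0.0, 0.0]]
```

Emit:
jog_arm --series '[[[-6.6,0,19.8],[0,0,0],0],[[-6.6,0,19.8],[0,0,0],0],[[-6.6,0,19.8],[0,0,0],0],[[-6.6,0,19.8],[0,0,0],0],[[0,0,0],[0,0,0],0]]'

```text
time: 4.22
tcp_pos: [630.0, -78.1, 222.3]
ee_rot: [-0.002, 1.0, 0.014, -0.005]
contact_force: [-0.9, -0.2, -2.7]
finger_gap: 22.7
finger_force: 39.7
```

Emit:
jog_arm --series '[[[-5.2,0,7.9],[0,0,0],0],[[-5.2,0,7.9],[0,0,0],0],[[-5.2,0,7.9],[0,0,0],0],[[-5.2,0,7.9],[0,0,0],0],[[0,0,0],[0,0,0],0]]'

```text
time: 4.63
tcp_pos: [610.6, -77.6, 192.7]
ee_rot: [-0.001, 1.0, 0.015, -0.004]
contact_force: [-0.1, 0.7, -1.3]
finger_gap: 22.9
finger_force: 39.7
```

```bash
python3 - <<'E'
from h import *
o=robot.get_obs();p,r=rotq();print(o['time'],p,o['contact_force'],o['moment'],o['finger_force'])
b,a=base_tool();B=p+r.apply(b);e=B-SEAT;print('base rel: n,y,u',e@N,e@jy,e@U, 'ang',np.arccos(r.apply(a)@U))
p1,R1=place_pose(2);rows(p1-1*N,R1,4)
d1=snap('scene','s3');d2=snap('wrist','w3')
A=cv2.resize(d1['image'][120:220,250:390],None,fx=4,fy=4,interpolation=3)[:,:,::-1]
c=np.zeros((600,800,3),np.uint8);c[:400,:560]=A;c[400:600,:320]=cv2.resize(d2['image'],(320,200),interpolation=cv2.INTER_AREA)[:,:,::-1]
cv2.imwrite('pics/c3.png',c)
E
```

```text
4.6333 [610.60229202 -77.59831086 192.73806142] [-0.11908516  0.73424292 -1.29355367] [ 0.0261995  -0.04720162 -0.03495112] 39.69921827316284
base rel: n,y,u -4.673381131301499 0.567897706915164 20.658187189272176 ang 0.009319959179150308
max/row 4.7 0.07
[[-2.0, 0.1, 4.3], [-0.0007, 0.001, -0.0]]
[[-2.0, 0.1, 4.3], [-0.0007, 0.001, -0.0]]
[[-2.0, 0.1, 4.3], [-0.0007, 0.001, -0.0]]
[[-2.0, 0.1, 4.3], [-0.0007, 0.001, -0.0]]
```

View pics/c3.png

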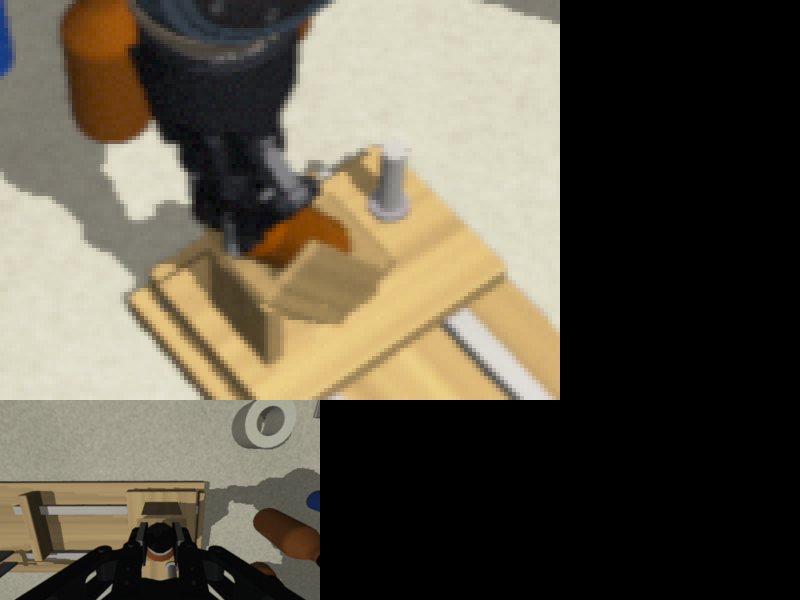

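The bottle is inside the trough, between the walls and leaning with the cradle, with no contact force. I'll lower it the rest of the way.

Emit:
jog_arm --series '[[[-2,0,4.3],[0,0,0],0],[[-2,0,4.3],[0,0,0],0],[[-2,0,4.3],[0,0,0],0],[[-1,0,2],[0,0,0],0],[[0,0,0],[0,0,0],0]]'

```text
time: 5.15
tcp_pos: [604.6, -78.0, 180.5]
ee_rot: [-0.001, 1.0, 0.015, -0.003]
contact_force: [-8.0, -0.5, 10.5]
finger_gap: 22.9
finger_force: 41.0
```

Emit:
jog_arm --series '[[[-1,0,2.3],[0,0,0],0],[[0,0,0],[0,0,0],0],[[0,0,0],[0,0,0],0]]'

```text
time: 5.4
tcp_pos: [603.9, -78.1, 178.4]
ee_rot: [-0.001, 1.0, 0.015, -0.003]
contact_force: [-7.0, -0.5, 12.4]
finger_gap: 22.6
finger_force: 41.1
```

Emit:
jog_arm --series '[[[-1,0,1.5],[0,0,0],0],[[0,0,0],[0,0,0],0],[[0,0,0],[0,0,0],0]]'

```text
time: 5.65
tcp_pos: [603.0, -78.1, 177.3]
ee_rot: [-0.001, 1.0, 0.015, -0.002]
contact_force: [-7.1, -0.9, 14.7]
finger_gap: 22.5
finger_force: 41.4
```

```bash
python3 - <<'E'
from h import *
o=robot.get_obs();p,r=rotq();print(o['time'],p,o['contact_force'],o['moment'],o['finger_force'])
b,a=base_tool();B=p+r.apply(b);e=B-SEAT;print('base rel: n,y,u',e@N,e@jy,e@U, 'ang',np.arccos(r.apply(a)@U))
E
```

```text
5.65 [603.04014272 -78.14275765 177.32950633] [-7.076678   -0.86779003 14.71556142] [-0.18084909  1.65334076  0.01037522] 41.41866087913513
base rel: n,y,u -1.6725533136093291 0.08086366228767883 3.6907407597233957 ang 0.005153371690666746
```

Emit:
jog_arm --series '[[[-1.6,0,-1.1],[0,0,0],0],[[0,0,0],[0,0,0],0],[[0,0,0],[0,0,0],0]]'

```text
time: 5.9
tcp_pos: [601.6, -77.9, 176.8]
ee_rot: [-0.001, 1.0, 0.015, -0.002]
contact_force: [-0.6, 0.3, 1.5]
finger_gap: 23.0
finger_force: 40.1
```

Emit:
jog_arm --series '[[[-1.1,0,1.6],[0,0,0],0],[[0,0,0],[0,0,0],0],[[0,0,0],[0,0,0],0]]'

```text
time: 6.15
tcp_pos: [600.1, -77.9, 174.8]
ee_rot: [-0.001, 1.0, 0.015, -0.003]
contact_force: [-0.1, 0.6, 0.2]
finger_gap: 23.1
finger_force: 40.1
```

Emit:
jog_arm --series '[[[-1.1,0,1.6],[0,0,0],0],[[0,0,0],[0,0,0],0],[[0,0,0],[0,0,0],0]]'

```text
time: 6.4
tcp_pos: [599.9, -78.0, 174.3]
ee_rot: [-0.001, 1.0, 0.015, -0.001]
contact_force: [0.5, 0.3, 7.4]
finger_gap: 22.7
finger_force: 40.8
```

Emit:
jog_arm --series '[[[0,0,0],[0,0,0],0.3],[[0,0,0],[0,0,0],0.4],[[0,0,0],[0,0,0],0.5],[[0,0,0],[0,0,0],0.55],[[0,0,0],[0,0,0],0.55]]'

```text
time: 6.82
tcp_pos: [599.1, -78.0, 173.3]
ee_rot: [-0.001, 1.0, 0.015, -0.003]
contact_force: [-0.1, -0.0, -0.2]
finger_gap: 46.9
finger_force: 0.0
```

Emit:
jog_arm --series '[[[0,0,0],[0,0,0],0.55],[[0,0,0],[0,0,0],0.55],[[0,0,-5],[0,0,0],0.55],[[0,0,-15],[0,0,0],0.55],[[0,0,-25],[0,0,0],0.55]]'

```text
time: 7.23
tcp_pos: [598.3, -77.9, 217.2]
ee_rot: [-0.002, 1.0, 0.015, -0.005]
contact_force: [0.0, -0.1, -1.3]
finger_gap: 46.8
finger_force: 0.0
```

Emit:
jog_arm --series '[[[0,0,-35],[0,0,0],0.55],[[-15,0,-35],[0,0,0],0.55],[[-30,0,-20],[0,0,0],0.55],[[-35,0,0],[0,0,0],0.55],[[-35,0,0],[0,0,0],0.55]]'

```text
time: 7.65
tcp_pos: [483.9, -81.7, 310.4]
ee_rot: [-0.001, 1.0, 0.015, -0.001]
contact_force: [0.3, -0.6, 0.2]
finger_gap: 47.1
finger_force: 0.0
```

Emit:
jog_arm --series '[[[-35,0,0],[0,0,0],0.55],[[-35,0,0],[0,0,0],0.55],[[-25,0,0],[0,0,0],0.55],[[0,0,0],[0,0,0],0.55]]'

```text
time: 7.98
tcp_pos: [386.5, -84.3, 310.0]
ee_rot: [-0.001, 1.0, 0.015, -0.003]
contact_force: [0.0, -0.6, 0.8]
finger_gap: 46.9
finger_force: 0.0
```

```bash
python3 - <<'E'
from h import *
o=robot.get_obs();p,r=rotq();print(o['time'],p,r.as_matrix()[:,0],o['contact_force'])
d1=snap('scene','s4');d2=snap('wrist','w4')
M=np.eye(4);M[:3,:3]=r.as_matrix();M[:3,3]=p
d2['view']=np.linalg.inv(M@np.array(d2['tool_from_camera']));np.savez('pics/w4.npz',**{k:np.array(v) for k,v in d2.items()})
for n,q in(('handle',[473.5,-102,108]),('captop',SEAT+135*U),('base',SEAT)):print(n,proj(d2,q),proj(d1,q))
A=cv2.resize(d1['image'][130:210,290:380],None,fx=3,fy=3,interpolation=3)[:,:,::-1]
E2=cv2.resize(d1['image'][225:295,405:475],None,fx=3,fy=3,interpolation=3)[:,:,::-1]
c=np.zeros((600,800,3),np.uint8);c[:400,:640]=d2['image'][:,:,::-1];c[:0];
c[400:600,:225]=cv2.resize(A,(225,200));c[400:600,300:500]=cv2.resize(E2,(200,200))
cv2.imwrite('pics/c4.png',c)
E
```

```text
7.9833 [386.52408728 -84.30495725 310.0211567 ] [ 0.9995535   0.02942016 -0.00522155] [ 0.0193795  -0.61685561  0.77621876]
handle [342.55563003  89.29066279] [347.96052691 157.12500574]
captop [ 321.72919784 -162.60983874] [305.9380675  171.94496268]
base [321.09754413  26.35399036] [332.91325562 183.11764608]
```

View pics/c4.png

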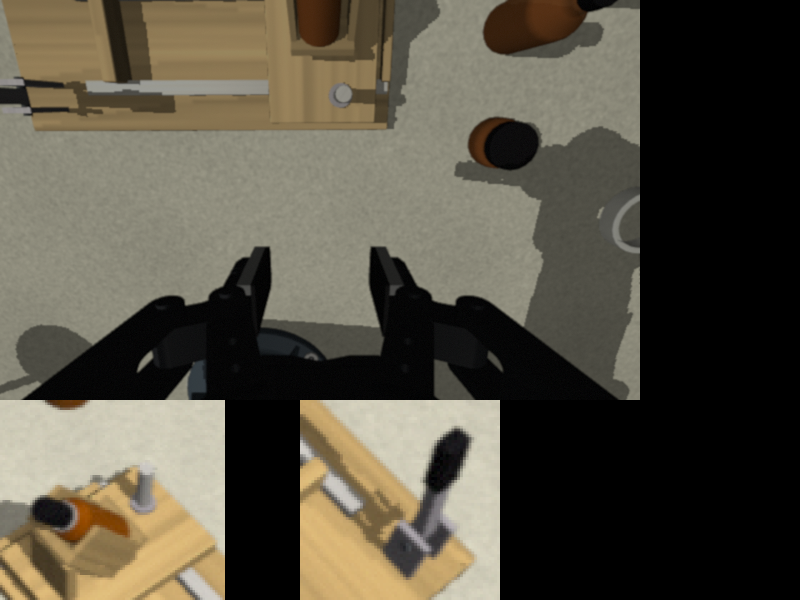

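The bottle is seated in the cradle. The wrist view shows its body centred in the trough at (320,25), and the handle top at (342,93), about 3 mm nearer than estimated. Next I'll take the handle.

```bash
python3 - <<'E'
from h import *
p,r=rotq();Rt=tool(1.72,0)
w=np.load('pics/w4.npz');print(at_z(w,342.3,93,108))
a=np.array([471.5,-102,190.]);rows(a,Rt,4);rows(a-[0,0,98],Rt,4,a,Rt)
E
```

```text
[ 470.19083577 -101.92047576  108.        ]
max/row 36.6 0.05
[[20.4, 5.0, 30.0], [-0.0004, 0.0008, -0.0002]]
[[20.3, 5.0, 30.0], [-0.0004, 0.0008, -0.0002]]
[[20.3, 5.0, 30.0], [-0.0004, 0.0008, -0.0002]]
[[20.3, 4.9, 30.1], [-0.0004, 0.0008, -0.0002]]
max/row 24.5 0.0
[[0.0, 0.0, 24.5], [0.0, 0.0, 0.0]]
[[0.0, 0.0, 24.5], [0.0, 0.0, 0.0]]
[[0.0, 0.0, 24.5], [0.0, 0.0, 0.0]]
[[0.0, 0.0, 24.5], [0.0, 0.0, 0.0]]
```

Emit:
jog_arm --series '[[[20.2,5,30],[0,0.001,0],0.55],[[20.2,5,30],[0,0.001,0],0.55],[[20.2,5,30],[0,0,0],0.55],[[20.2,5,30],[0,0,0],0.55],[[0,0,0],[0,0,0],0.55]]' --grip_force 20

```text
time: 8.5
tcp_pos: [472.1, -101.8, 183.2]
ee_rot: [-0.002, 1.0, 0.015, -0.005]
contact_force: [-1.8, 0.9, -0.9]
finger_gap: 46.6
finger_force: 0.0
```

Emit:
jog_arm --series '[[[0,0,24.5],[0,0,0],0.55],[[0,0,24.5],[0,0,0],0.55],[[0,0,24.5],[0,0,0],0.55],[[0,0,24.5],[0,0,0],0.55],[[0,0,0],[0,0,0],0.55]]'

```text
time: 8.92
tcp_pos: [469.3, -101.0, 88.2]
ee_rot: [-0.002, 1.0, 0.015, -0.004]
contact_force: [-0.7, 1.2, -0.2]
finger_gap: 47.1
finger_force: 0.0
```

Emit:
jog_arm --series '[[[0,0,0],[0,0,0],0.35],[[0,0,0],[0,0,0],0.25],[[0,0,0],[0,0,0],0.15],[[0,0,0],[0,0,0],0.1],[[0,0,0],[0,0,0],0.1]]'

```text
time: 9.33
tcp_pos: [471.6, -102.0, 92.8]
ee_rot: [-0.001, 1.0, 0.015, 0.0]
contact_force: [0.2, -0.2, 9.0]
finger_gap: 15.6
finger_force: 21.1
```

Emit:
jog_arm --series '[[[0,-2,-1],[0,0,0],0.1],[[0,-4,-1],[0,0,0],0.1],[[0,-7,-1],[0,0,0],0.1],[[0,-9,0],[0,0,0],0.1],[[0,-10,0],[0,0,0],0.1]]'

```text
time: 9.75
tcp_pos: [469.9, -69.6, 93.9]
ee_rot: [-0.001, 1.0, 0.015, -0.001]
contact_force: [7.5, -2.3, -21.0]
finger_gap: 15.5
finger_force: 20.7
```

Emit:
jog_arm --series '[[[0,-10,0],[0,0,0],0.1],[[0,-10,0],[0,0,0],0.1],[[0,-10,0],[0,0,0],0.1],[[0,-10,0],[0,0,0],0.1],[[0,-10,0],[0,0,0],0.1]]'

```text
time: 10.17
tcp_pos: [468.2, -19.3, 93.9]
ee_rot: [-0.001, 1.0, 0.015, -0.001]
contact_force: [7.8, -3.3, -22.3]
finger_gap: 15.3
finger_force: 20.6
```

Emit:
jog_arm --series '[[[0,-10,0],[0,0,0],0.1],[[0,-10,0],[0,0,0],0.1],[[0,-10,0],[0,0,0],0.1],[[0,-10,0],[0,0,0],0.1],[[0,-10,0],[0,0,0],0.1]]'

```text
time: 10.58
tcp_pos: [466.6, 30.6, 93.9]
ee_rot: [-0.001, 1.0, 0.015, -0.001]
contact_force: [7.0, -2.6, -22.3]
finger_gap: 15.3
finger_force: 20.6
```

Emit:
jog_arm --series '[[[0,-10,0],[0,0,0],0.1],[[0,-8,0],[0,0,0],0.1],[[0,-6,0],[0,0,0],0.1],[[0,-4,0],[0,0,0],0.1],[[0,0,0],[0,0,0],0.1]]'

```text
time: 11.0
tcp_pos: [465.6, 59.0, 93.9]
ee_rot: [-0.001, 1.0, 0.015, -0.001]
contact_force: [7.5, 1.9, -21.9]
finger_gap: 15.1
finger_force: 20.6
```

Emit:
jog_arm --series '[[[0,-3,0],[0,0,0],0.1],[[0,-3,0],[0,0,0],0.1],[[0,-2,0],[0,0,0],0.1],[[0,-1,0],[0,0,0],0.1],[[0,0,0],[0,0,0],0.1]]'

```text
time: 11.42
tcp_pos: [465.5, 61.0, 94.0]
ee_rot: [0.004, 1.0, 0.016, -0.002]
contact_force: [6.8, -71.3, -18.4]
finger_gap: 15.2
finger_force: 35.7
```

Emit:
jog_arm --series '[[[0,-2,0],[0,0,0],0.1],[[0,0,0],[0,0,0],0.1],[[0,0,0],[0,0,0],0.1]]'

```text
time: 11.67
tcp_pos: [465.5, 61.3, 94.0]
ee_rot: [0.005, 1.0, 0.017, -0.002]
contact_force: [6.0, -90.4, -16.6]
finger_gap: 15.7
finger_force: 44.8
```

The carriage is hard against its stop at y≈61, with the force rising. I'll take the load off and release.

Emit:
jog_arm --series '[[[0,4,0],[0,0,0],0.1],[[0,3,0],[0,0,0],0.1],[[0,0,0],[0,0,0],0.1]]'

```text
time: 11.92
tcp_pos: [465.5, 60.2, 94.1]
ee_rot: [-0.0, 1.0, 0.015, -0.002]
contact_force: [5.2, -21.9, -17.4]
finger_gap: 15.3
finger_force: 21.9
```

Emit:
jog_arm --series '[[[0,0,0],[0,0,0],0.2],[[0,0,0],[0,0,0],0.35],[[0,0,0],[0,0,0],0.5],[[0,0,0],[0,0,0],0.55],[[0,0,0],[0,0,0],0.55]]'

```text
time: 12.33
tcp_pos: [465.8, 62.5, 94.9]
ee_rot: [-0.001, 1.0, 0.015, -0.001]
contact_force: [1.0, 0.1, -1.0]
finger_gap: 46.8
finger_force: 0.0
```

```bash
python3 - <<'E'
from h import *
o=robot.get_obs();p,r=rotq();print(o['time'],p,r.as_matrix().round(3),o['contact_force'])
d2=snap('wrist','w5')
M=np.eye(4);M[:3,:3]=r.as_matrix();M[:3,3]=p
d2['view']=np.linalg.inv(M@np.array(d2['tool_from_camera']));np.savez('pics/w5.npz',**{k:np.array(v) for k,v in d2.items()})
E
```

```text
12.3333 [465.76717862  62.505485    94.92241673] [[ 1.     0.03  -0.002]
 [ 0.03  -1.     0.002]
 [-0.002 -0.003 -1.   ]] [ 1.03660647  0.1328959  -0.97137514]
```

View pics/w5.png

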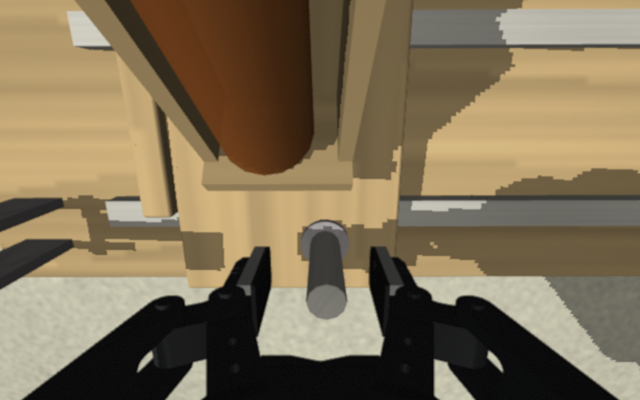

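```bash
python3 - <<'E'
from h import *
L=lambda f:{k:v for k,v in np.load(f'pics/{f}.npz').items()}
T,S,w4,w5=L('top'),L('scene'),L('w4'),L('w5')
for uv in((62,203),(72,243)):print('w5 cheek end',at_z(w5,*uv,75))
for uv in((25,85),(28,107)):print('w4',at_z(w4,*uv,75))
for uv in((441.8,275.8),(454,270.5),(447,272)):print('S cheek',at_z(S,*uv,62))
for H in([458,200,62],[458,225,62],[465,245,62]):
  H=np.array(H,float);tip=H+jy*22.6+[0,0,128]
  print(H,'tip T,S',proj(T,tip).round(),proj(S,tip).round(),'hinge T,S',proj(T,H).round(),proj(S,H).round())
print('S cam',-S['view'][:3,:3].T@S['view'][:3,3])
E
```

```text
w5 cheek end [493.19254162 181.08772366  75.        ]
w5 cheek end [473.56887403 180.33570216  75.        ]
w4 [469.74328117 223.8015267   75.        ]
w4 [447.8751904  225.81346905  75.        ]
S cheek [479.0760245 242.0203929  62.       ]
S cheek [448.91817404 248.42460643  62.        ]
S cheek [463.76894619 242.15525251  62.        ]
[458. 200.  62.] tip T,S [195. 247.] [459. 237.] hinge T,S [218. 250.] [435. 256.]
[458. 225.  62.] tip T,S [185. 247.] [468. 246.] hinge T,S [209. 250.] [443. 265.]
[465. 245.  62.] tip T,S [176. 244.] [473. 256.] hinge T,S [201. 248.] [448. 273.]
S cam [909.61280355 383.12896386 950.44313353]
```

Emit:
jog_arm --series '[[[0,0,-15],[0,0,0],0.55],[[0,0,-35],[0,0,0],0.55],[[0,0,-40],[0,0,0],0.55],[[-10,0,-40],[0,0,0],0.3],[[-20,0,-35],[0,0,0],0.1]]'

```text
time: 12.8
tcp_pos: [436.8, 61.1, 262.2]
ee_rot: [-0.001, 1.0, 0.015, -0.0]
contact_force: [0.3, 0.4, 0.3]
finger_gap: 23.7
finger_force: 0.0
```

Emit:
jog_arm --series '[[[-20,0,-35],[0,0,0],0],[[-15,-15,-35],[0,0,0],0],[[0,-20,0],[0,0,0],0],[[0,0,0],[0,0,0],0],[[0,0,0],[0,0,0],0]]'

```text
time: 13.22
tcp_pos: [400.1, 95.3, 330.1]
ee_rot: [-0.001, 1.0, 0.016, -0.001]
contact_force: [-1.3, -0.7, -0.5]
finger_gap: 0.0
finger_force: 0.0
```

```bash
cat >> h.py <<'E'
def wsnap(f):
    p,r=rotq();d=snap('wrist',f);M=np.eye(4);M[:3,:3]=r.as_matrix();M[:3,3]=p
    d['view']=np.linalg.inv(M@np.array(d['tool_from_camera']));np.savez(f'pics/{f}.npz',**{k:np.array(v) for k,v in d.items()});print(f,p);return d
E
python3 - <<'E'
from h import *
d=wsnap('w6')
E
```

```text
w6 [400.05433892  95.28640827 330.09945853]
```

Emit:
jog_arm --series '[[[0,-38,0],[0,0,0],0],[[0,-38,0],[0,0,0],0],[[0,-30,0],[0,0,0],0],[[0,0,0],[0,0,0],0],[[0,0,0],[0,0,0],0]]'

```text
time: 13.68
tcp_pos: [397.0, 201.1, 329.0]
ee_rot: [-0.001, 1.0, 0.016, -0.003]
contact_force: [0.8, -0.4, -0.4]
finger_gap: 0.1
finger_force: 0.0
```

```bash
python3 - <<'E'
from h import *
a=cv2.imread('pics/w6.png');d=wsnap('w7');b=d['image'][:,:,::-1]
s=snap('scene','s7')['image'][:,:,::-1]
for n in('w6','w7'):
    D={k:v for k,v in np.load(f'pics/{n}.npz').items()}
    print(n,proj(D,[458,200,62]),proj(D,[458,245,62]),proj(D,[458,222,190]))
c=np.zeros((600,800,3),np.uint8)
c[:250,:400]=cv2.resize(a,(400,250),interpolation=cv2.INTER_AREA);c[:250,400:]=cv2.resize(b,(400,250),interpolation=cv2.INTER_AREA)
c[250:600,:420]=cv2.resize(s[225:295,405:489],None,fx=5,fy=5,interpolation=3)
c[250:550,425:800]=cv2.resize(s[130:210,290:390],None,fx=3.75,fy=3.75,interpolation=3)
cv2.imwrite('pics/c5.png',c)
E
```

```text
w7 [397.00678138 201.09521136 329.01191022]
w6 [232.19692866 115.48024135] [193.27181448 114.24560348] [161.32976767 120.04292627]
w7 [323.29712181 114.99814734] [284.31026755 113.74911987] [296.75670033 119.8455063 ]
```

View pics/c5.png

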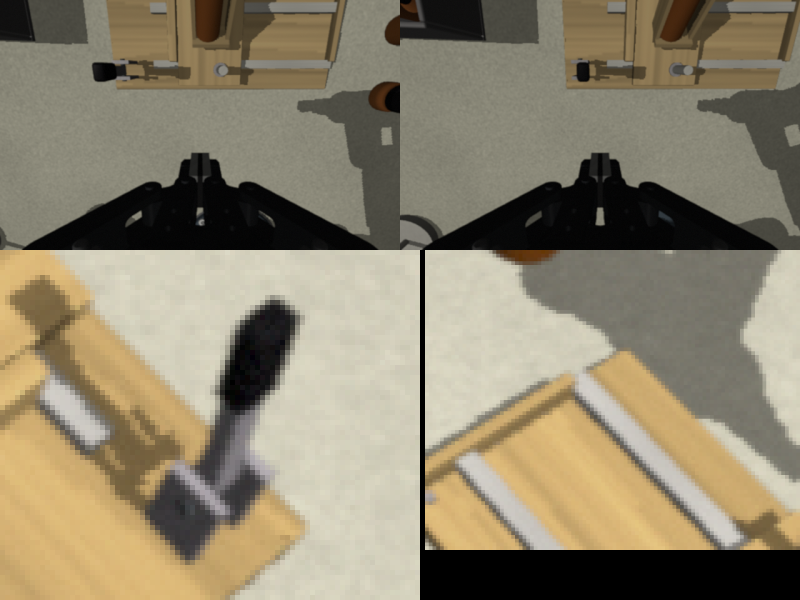

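```bash
python3 - <<'E'
from h import *
L=lambda f:{k:v for k,v in np.load(f'pics/{f}.npz').items()}
S,w4,w5,w6,w7=map(L,('s7','w4','w5','w6','w7'))
S=dict(S); 
f=lambda x,y:(405+x/5,225+(y-250)/5)
for n,q in(('top edge carr',(183,461)),('top edge out',(227,516)),('near top out',(272,474))):print(n,f(*q),at_z(S,*f(*q),75).round())
for q in((150,510),(190,560)):print('bottom',at_z(S,*f(*q),20).round(),at_z(S,*f(*q),35).round())
for d,n in((w5,'w5'),):
  for z in(20,35,50):print(n,z,at_z(d,62,203,z).round(),at_z(d,72,243,z).round())
# dark blobs
for n,d,(x0,x1) in(('w6',w6,(130,240)),('w7',w7,(270,340))):
    im=d['image'][90:135,x0:x1].astype(int); 
    m=im.max(2)<45; ys,xs=np.nonzero(m); print(n,'black',xs.min()+x0,xs.max()+x0,ys.min()+90,ys.max()+90,xs.mean()+x0,ys.mean()+90)
    g=(abs(im[:,:,0]-im[:,:,2])<18)&(im.max(2)>=45)&(im.max(2)<140); ys,xs=np.nonzero(g);print('gray cols',[(int(c)+x0,int(k)) for c,k in zip(*np.unique(xs,return_counts=True)) if k>3])
# triangulate helper: tip & hinge candidates
for H,th in((205,10),(225,0),(240,-8)):
    H=np.array([461,H,62.]);
    for l in(0,75,130):
        q=H+np.array([0,l*np.sin(np.radians(th)),l*np.cos(np.radians(th))]);print(H,l,[proj(d,q).round().tolist() for d in(w6,w7,S)])
E
```

```text
top edge carr (441.6, 267.2) [472. 230.  75.]
top edge out (450.4, 278.2) [474. 259.  75.]
near top out (459.4, 269.8) [445. 256.  75.]
bottom [473. 229.  20.] [480. 231.  35.]
bottom [475. 256.  20.] [482. 258.  35.]
w5 20 [475. 226.  20.] [448. 225.  20.]
w5 35 [480. 214.  35.] [455. 213.  35.]
w5 50 [485. 202.  50.] [462. 201.  50.]
w6 black 148 221 98 129 174.85082458770614 113.81409295352324
gray cols [(130, 31), (131, 30), (132, 24), (133, 22), (134, 26), (135, 28), (136, 28), (137, 29), (138, 29), (139, 29), (140, 31), (141, 24), (142, 22), (143, 22), (144, 23), (145, 21), (146, 29), (147, 31), (148, 33), (149, 24), (150, 20), (151, 13), (152, 13), (153, 13), (154, 8), (155, 10), (156, 10), (157, 11), (158, 11), (159, 14), (160, 11), (161, 15), (162, 14), (163, 14), (164, 12), (165, 13), (166, 12), (167, 13), (168, 12), (169, 9), (170, 10), (171, 10), (172, 11), (173, 9), (174, 14), (175, 10), (176, 10), (177, 13), (178, 12), (179, 8), (180, 9), (181, 10), (182, 13), (183, 15), (184, 7), (185, 8), (186, 10), (187, 11), (188, 12), (189, 11), (190, 12), (191, 12), (192, 13), (19
[... 541 characters left out ...]
), (333, 12), (334, 12), (335, 12), (336, 12), (337, 12), (338, 12), (339, 12)]
[461. 205.  62.] 0 [[228.0, 113.0], [319.0, 112.0], [436.0, 258.0]]
[461. 205.  62.] 75 [[192.0, 114.0], [305.0, 114.0], [449.0, 248.0]]
[461. 205.  62.] 130 [[154.0, 116.0], [290.0, 116.0], [459.0, 239.0]]
[461. 225.  62.] 0 [[210.0, 112.0], [302.0, 112.0], [442.0, 265.0]]
[461. 225.  62.] 75 [[184.0, 114.0], [297.0, 114.0], [451.0, 250.0]]
[461. 225.  62.] 130 [[156.0, 116.0], [293.0, 116.0], [459.0, 238.0]]
[461. 240.  62.] 0 [[197.0, 112.0], [289.0, 111.0], [447.0, 271.0]]
[461. 240.  62.] 75 [[180.0, 114.0], [293.0, 113.0], [453.0, 252.0]]
[461. 240.  62.] 130 [[161.0, 116.0], [297.0, 116.0], [457.0, 237.0]]
```

The composite shows the grip tip at w6 (165,114) and w7 (293,114). The cheeks in the scene view triangulate to a hinge near (460,243,62). I'll push the lever over with the closed fingertips, following its arc at about 100 mm radius.

```bash
python3 - <<'E'
from h import *
Rt=tool(1.72,0);p,r=rotq();print(p)
H=np.array([460,243,62.])
def tcp(al,extra=0):
    a=np.radians(al);c=H+100*(-np.sin(a)*jy+np.cos(a)*np.array([0,0,1]))+8*(np.cos(a)*jy+np.sin(a)*np.array([0,0,1]))
    return c+jy*(14.5+extra)+[0,0,22]
A=tcp(9,35);B=A.copy();B[2]=329;print('above',B,'beside',A)
rows(B,Rt,4);rows(A,Rt,5,B,Rt)
q=A
for al in[0,9,15,22,29,36,43,50,57,64,71,78,84,89,92]:
    t=tcp(al) if al else tcp(9,12); s=Rt.inv().apply(t-q); print(al,t.round(0),s.round(1).tolist()); q=t
E
```

```text
[397.19136162 199.87999361 329.41381117]
above [458.74725819 284.741357   329.        ] beside [458.74725819 284.741357   184.02030978]
max/row 26.2 0.07
[[16.0, -20.7, 0.1], [-0.0004, 0.0011, -0.0001]]
[[16.0, -20.7, 0.1], [-0.0004, 0.0011, -0.0001]]
[[16.0, -20.7, 0.1], [-0.0004, 0.0011, -0.0001]]
[[16.0, -20.7, 0.1], [-0.0004, 0.0011, -0.0001]]
max/row 29.0 0.0
[[0.0, 0.0, 29.0], [0.0, 0.0, 0.0]]
[[0.0, 0.0, 29.0], [0.0, 0.0, 0.0]]
[[0.0, 0.0, 29.0], [0.0, 0.0, 0.0]]
[[0.0, 0.0, 29.0], [0.0, 0.0, 0.0]]
[[0.0, 0.0, 29.0], [0.0, 0.0, 0.0]]
0 [459. 262. 184.] [-0.0, 23.0, 0.0]
9 [460. 250. 184.] [-0.0, 12.0, 0.0]
15 [460. 239. 183.] [-0.0, 10.4, 1.4]
22 [460. 227. 180.] [-0.0, 11.9, 2.9]
29 [461. 216. 175.] [-0.0, 11.4, 4.4]
36 [461. 205. 170.] [-0.0, 10.8, 5.7]
43 [461. 195. 163.] [-0.0, 10.0, 7.0]
50 [462. 186. 154.] [-0.0, 9.1, 8.2]
57 [462. 178. 145.] [-0.0, 8.0, 9.2]
64 [462. 171. 135.] [-0.0, 6.9, 10.1]
71 [462. 166. 124.] [-0.0, 5.6, 10.9]
78 [462. 161. 113.] [-0.0, 4.2, 11.5]
84 [463. 159. 102.] [-0.0, 2.5, 10.2]
89 [463. 158.  94.] [-0.0, 1.2, 8.7]
92 [463. 157.  89.] [-0.0, 0.4, 5.2]
```

Emit:
jog_arm --series '[[[16,-20.7,0],[0,0.001,0],0],[[16,-20.7,0],[0,0.001,0],0],[[16,-20.7,0],[0,0.001,0],0],[[16,-20.7,0],[0,0.001,0],0],[[0,0,0],[0,0,0],0]]'

```text
time: 14.2
tcp_pos: [460.8, 286.4, 329.3]
ee_rot: [-0.001, 1.0, 0.015, 0.0]
contact_force: [0.3, 0.2, 0.1]
finger_gap: 0.3
finger_force: 0.0
```

Emit:
jog_arm --series '[[[0,0,29],[0,0,0],0],[[0,0,29],[0,0,0],0],[[0,0,29],[0,0,0],0],[[0,0,29],[0,0,0],0],[[0,0,29],[0,0,0],0]]'

```text
time: 14.62
tcp_pos: [458.9, 284.0, 183.9]
ee_rot: [-0.001, 1.0, 0.014, 0.0]
contact_force: [1.2, 0.5, 0.4]
finger_gap: 0.4
finger_force: 0.0
```

Emit:
jog_arm --series '[[[0,0,0],[0,0,0],0],[[0,12,0],[0,0,0],0],[[0,11,0],[0,0,0],0],[[0,12,0],[0,0,0],0],[[0,10.4,1.4],[0,0,0],0]]'

```text
time: 15.03
tcp_pos: [460.9, 238.9, 185.5]
ee_rot: [-0.002, 1.0, 0.015, 0.002]
contact_force: [0.2, 0.8, 1.3]
finger_gap: -0.0
finger_force: 0.5
```

Emit:
jog_arm --series '[[[0,11.9,2.9],[0,0,0],0],[[0,11.4,4.4],[0,0,0],0],[[0,10.8,5.7],[0,0,0],0],[[0,10,7],[0,0,0],0],[[0,0,0],[0,0,0],0]]'

```text
time: 15.45
tcp_pos: [460.8, 194.4, 162.0]
ee_rot: [-0.001, 1.0, 0.014, -0.001]
contact_force: [0.2, -0.0, -0.2]
finger_gap: 0.1
finger_force: 0.0
```

```bash
python3 - <<'E'
from h import *
p,r=rotq();print(p,robot.get_obs()['contact_force']);d=snap('scene','s8')
H=np.array([460,243,62.])
im=d['image'].astype(int)
for al in(9,36,43,50,60):
    a=np.radians(al);print(al,[proj(d,H+l*(-np.sin(a)*jy+np.cos(a)*np.array([0,0,1]))).round().tolist() for l in(75,130)])
E
```

```text
[460.77938506 194.40860035 161.96404518] [ 0.20665648 -0.02083874 -0.15887905]
9 [[454.0, 253.0], [458.0, 237.0]]
36 [[441.0, 244.0], [434.0, 223.0]]
43 [[438.0, 243.0], [429.0, 221.0]]
50 [[435.0, 242.0], [424.0, 220.0]]
60 [[431.0, 242.0], [418.0, 220.0]]
```

Emit:
jog_arm --series '[[[0,9.1,8.2],[0,0,0],0],[[0,8,9.2],[0,0,0],0],[[0,6.9,10.1],[0,0,0],0],[[0,5.6,10.9],[0,0,0],0],[[0,4.2,11.5],[0,0,0],0]]'

```text
time: 15.92
tcp_pos: [462.4, 161.9, 112.5]
ee_rot: [-0.001, 1.0, 0.015, 0.0]
contact_force: [0.3, -0.7, 0.9]
finger_gap: -0.2
finger_force: 0.4
```

Emit:
jog_arm --series '[[[0,2.5,10.2],[0,0,0],0],[[0,1.2,6],[0,0,0],0],[[0,0,2],[0,0,0],0],[[0,0,0],[0,0,0],0],[[0,0,0],[0,0,0],0]]'

```text
time: 16.33
tcp_pos: [462.7, 159.2, 95.5]
ee_rot: [-0.001, 1.0, 0.015, 0.001]
contact_force: [-0.4, 0.5, 0.3]
finger_gap: -0.2
finger_force: 0.0
```

Emit:
jog_arm --series '[[[0,0,2.5],[0,0,0],0],[[0,0,1],[0,0,0],0],[[0,0,0],[0,0,0],0]]'

```text
time: 16.58
tcp_pos: [462.9, 159.2, 92.1]
ee_rot: [-0.001, 1.0, 0.015, 0.001]
contact_force: [-0.6, 0.5, 0.0]
finger_gap: 0.3
finger_force: 0.3
```

Emit:
jog_arm --series '[[[0,0,1.5],[0,0,0],0],[[0,0,0],[0,0,0],0],[[0,0,0],[0,0,0],0]]'

```text
time: 16.83
tcp_pos: [463.0, 159.2, 91.7]
ee_rot: [-0.001, 1.0, 0.015, 0.001]
contact_force: [-5.5, -1.5, 20.1]
finger_gap: 0.2
finger_force: 10.4
```

Emit:
jog_arm --series '[[[0,0,1.5],[0,0,0],0],[[0,0,0],[0,0,0],0],[[0,0,0],[0,0,0],0]]'

```text
time: 17.08
tcp_pos: [463.1, 159.3, 91.4]
ee_rot: [-0.001, 1.0, 0.015, 0.001]
contact_force: [-11.6, -3.7, 39.2]
finger_gap: 0.1
finger_force: 20.0
```

Hard stop: the tips are at z≈70, which is exactly the top of the level lever's grip, and the force has risen to 39 N. I'll retreat and check numerically.

Emit:
jog_arm --series '[[[0,0,-4],[0,0,0],0],[[0,0,-20],[0,0,0],0],[[0,0,-40],[0,0,0],0],[[0,0,-40],[0,0,0],0],[[-20,0,-35],[0,0,0],0]]'

```text
time: 17.5
tcp_pos: [444.4, 158.2, 230.4]
ee_rot: [-0.001, 1.0, 0.015, 0.002]
contact_force: [0.3, -0.2, 1.5]
finger_gap: 0.2
finger_force: 0.0
```

Emit:
jog_arm --series '[[[-30,0,-25],[0,0,0],0],[[-30,0,-25],[0,0,0],0],[[-20,0,0],[0,0,0],0],[[0,0,0],[0,0,0],0],[[0,0,0],[0,0,0],0]]'

```text
time: 17.92
tcp_pos: [362.2, 155.7, 278.2]
ee_rot: [-0.001, 1.0, 0.015, 0.001]
contact_force: [0.9, 0.5, -0.1]
finger_gap: -0.0
finger_force: 0.0
```

```bash
python3 - <<'E'
from h import *
d=wsnap('w8');print(robot.get_obs()['contact_force'],robot.get_obs()['time'])
im=d['image'].astype(int)
H=np.array([460,243,62.])
print('lever lvl grip',[proj(d,H-l*jy+[0,0,z]).round().tolist() for l,z in((75,8),(130,8))])
m=(im.max(2)<45);m[200:]=0
n,l,st,c=cv2.connectedComponentsWithStats(m.astype(np.uint8))
print([(st[i].tolist(),c[i].round().tolist()) for i in range(1,n) if st[i,4]>100])
S0=SEAT+jy*170
s=snap('scene','s9');ims=s['image'].astype(int)
for k in(0,40,100,135):print('bottle',k,proj(d,S0+k*U).round(),proj(s,S0+k*U).round())
h=(ims[:,:,0]>110)&(ims[:,:,0]>2.5*ims[:,:,2])&(ims[:,:,1]<.55*ims[:,:,0]);n,l,st,c=cv2.connectedComponentsWithStats(h.astype(np.uint8))
print([(st[i].tolist(),c[i].round().tolist()) for i in range(1,n) if st[i,4]>30])
print('handle',at_z(d,*proj(d,[465.8,61,108]),108).round(),proj(d,[465.8,61,108]))
E
```

```text
w8 [362.19235055 155.68912474 278.22747452]
[0.01588613 0.01602948 0.61506031] 17.9667
lever lvl grip [[311.0, 76.0], [369.0, 76.0]]
[([0, 0, 69, 27, 1730], [33.0, 13.0]), ([224, 58, 35, 9, 106], [244.0, 63.0]), ([315, 61, 57, 28, 1424], [343.0, 75.0])]
bottle 0 [402.  -1.] [380. 233.]
bottle 40 [414. -49.] [374. 232.]
bottle 100 [ 442. -156.] [364. 230.]
bottle 135 [ 468. -255.] [357. 228.]
[([158, 0, 16, 6, 33], [164.0, 2.0]), ([264, 2, 21, 16, 107], [274.0, 9.0]), ([233, 10, 17, 19, 127], [241.0, 20.0]), ([311, 121, 16, 8, 53], [320.0, 125.0]), ([269, 126, 11, 9, 43], [273.0, 131.0]), ([208, 208, 17, 13, 71], [216.0, 215.0]), ([187, 219, 17, 14, 66], [196.0, 227.0]), ([367, 222, 20, 17, 143], [376.0, 229.0]), ([220, 226, 17, 14, 82], [229.0, 234.0]), ([165, 230, 18, 15, 69], [174.0, 239.0]), ([199, 238, 18, 14, 79], [208.0, 247.0]), ([233, 245, 18, 14, 86], [242.0, 253.0]), ([177, 250, 18, 15, 81], [186.0, 259.0]), ([211, 257, 19, 16, 90], [221.0, 266.0]), ([189, 269, 18, 17, 90], [199.0, 280.0])]
handle [466.  61. 108.] [438.26344848  71.27224024]
```

The lever is level: the grip is seen at columns 315–372 against a predicted 311–369. The carriage travel read a little short (about 164 mm), so I'll measure the handle now and look for a gap at the stop.

```bash
python3 - <<'E'
from h import *
L=lambda f:{k:v for k,v in np.load(f'pics/{f}.npz').items()}
for n,g in(('w4',[471,-102,108]),('w6',[466,63,108]),('w7',[466,63,108]),('w8',[466,63,108])):
    d=L(n);u,v=proj(d,g).round().astype(int);x0,y0=u-18,v-18
    c=d['image'][max(y0,0):v+18,x0:u+18].astype(int);m=((abs(c[:,:,0]-c[:,:,2])<22)&(c.max(2)>100)).astype(np.uint8)
    k,l,st,ce=cv2.connectedComponentsWithStats(m)
    for i in range(1,k):
        if st[i,4]>25: 
            q=ce[i]+[x0,max(y0,0)];print(n,(u,v),st[i].tolist(),q.round(1),at_z(d,*q,108).round(1))
# profile of plate/stop along y at plate-top height, rail-mid line, in w7
d=L('w7')
for x in(500,485):
    print(x,[(y,d['image'][tuple(proj(d,[x+(61-y)*.03,y,50]).round().astype(int)[::-1])].tolist()) for y in range(112,180,3)])
E
```

```text
w4 (np.int64(342), np.int64(92)) [5, 9, 23, 25, 401] [340.2  94.5] [ 468.8 -100.   108. ]
w6 (np.int64(355), np.int64(113)) [5, 6, 23, 22, 334] [353.3 111.6] [467.4  64.5 108. ]
w7 (np.int64(459), np.int64(113)) [0, 5, 10, 4, 31] [444.6 101.7] [476.2  79.  108. ]
w7 (np.int64(459), np.int64(113)) [13, 10, 15, 15, 188] [460.9 112.1] [466.7  61.  108. ]
w8 (np.int64(436), np.int64(71)) [11, 8, 19, 19, 281] [438.1  70.2] [466.6  61.3 108. ]
w8 (np.int64(436), np.int64(71)) [0, 10, 8, 5, 26] [420.8  64.3] [470.8  76.2 108. ]
w8 (np.int64(436), np.int64(71)) [0, 32, 10, 4, 34] [421.9  86.3] [453.6  73.3 108. ]
500 [(112, [142, 121, 85]), (115, [142, 121, 84]), (118, [143, 122, 85]), (121, [145, 124, 86]), (124, [144, 123, 85]), (127, [142, 122, 84]), (130, [139, 119, 82]), (133, [134, 115, 80]), (136, [135, 115, 80]), (139, [135, 116, 80]), (142, [71, 60, 40]), (145, [131, 112, 77]), (148, [136, 116, 81]), (151, [142, 121, 84]), (154, [145, 124, 87]), (157, [142, 122, 84]), (160, [78, 66, 45]), (163, [133, 113, 79]), (166, [134, 114, 79]), (169, [140, 119, 83]), (172, [143, 122, 85]), (175, [143, 122, 85]), (178, [143, 122, 85])]
485 [(112, [142, 121, 84]), (115, [141, 121, 84]), (118, [142, 122, 85]), (121, [145, 124, 86]), (124, [144, 122, 85]), (127, [141, 119, 83]), (130, [138, 118, 82]), (133, [134, 113, 79]), (136, [135, 115, 80]), (139, [137, 116, 81]), (142, [87, 73, 50]), (145, [132, 112, 78]), (148, [136, 116, 80]), (151, [142, 121, 84]), (154, [146, 125, 87]), (157, [139, 117, 82]), (160, [84, 71, 49]), (163, [133, 113, 80]), (166, [132, 113, 80]), (169, [132, 113, 79]), (172, [132, 113, 80]), (175, [131, 112, 79]), (178, [131, 112, 78])]
```

The profile shows a single-pixel edge line at y≈142, with the plate (seat y 81 + 60 mm) directly against the stop block that starts at y≈143. The carriage is home, so I'm handing in.

```bash
python3 -c "
from h import *
print(workorder.close_job())"
```

```text
the job is handed in; nothing more can be done
None
```

The job is handed in, with no verdict shown: the spray bottle sits in the cradle, the carriage is against its home stop (about 164 mm measured travel versus 170 nominal, no visible gap), the lever is level at its hard stop, and the bystanders were not touched.

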